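# Clamp a pack of folded cards in the nipping press

### The arm

A 7-joint arm with a two-finger parallel gripper is mounted at the origin on a cart in front of the work surface, level with it; the furniture and walls round the work are solid. World frame = base frame: x ahead of the robot, y to its left, z up, the work surface at z = 0. Lengths are in m, angles in degrees, forces in N, time in s.
With the tool pointing down it reaches from about 0.425 to 0.875 m from the base axis. Payload 4.7 kg.
Tool frame: the origin (TCP) lies at the very end of the fingers, on their centre line; the grasp point (between the pads) lies 19 mm behind it; z points along the fingers, y is the line along which they close (so a half turn about z gives the same grasp; the last joint's range is limited). The gripper opens to 87 mm and grips with 3 to 60 N. Pads are 19 mm wide; open, the fingers measure 117 mm over their backs; the gripper's body (75 mm by 190 mm) begins 51 mm behind the grasp point.
Start: joints at [74.261, 18.392, -4.016, 83.108, 1.295, 78.541, -3.26], TCP at [0.185, -0.623, 0.223] pointing down, gripper open.
Joint ranges: [-163.93, 163.93], [-17.29, 119.83], [-79.2, 71.16], [3.27, 140.29], [-89.18, 269.18], [5.43, 117.66], [-154.24, 154.24]. Speed limits (degrees/s): [147.25, 147.25, 180, 180, 180, 180, 180].

### API

Orientations are given as [roll, pitch, yaw] about the fixed x, y, z axes, in that order (R = Rz(yaw) Ry(pitch) Rx(roll)).
In Python, from cell import get_obs, read_camera, sign_off, silhouettes gives the robot as it stands.
- The arm moves only by the tool play_rows, never from a script. Its argument "steps" is a list that holds one entry, the list of rows, each a list of 7 numbers: the shift along the tool's x, y, z in m, then the turn, a rotation vector about the tool's x, y, z in rad, then the finger opening in m, from 0 to 0.087. A call has 1 to 12 rows; each row shifts and turns the commanded pose from where the row before left it, along the tool's axes as they then stand; what a row does not reach is not made up. A row lasts 1/10 s, in which the tool goes at most 50 mm and 8.59 degrees, less where a joint would pass 70% of its speed; a pose out of reach is approached as far as the arm can. A call is refused whole if a number of a shift passes 0.05 or a number of a turn 0.15, either way. A call with a gripper value outside its range is refused whole. The fingers move at their own pace and stop on an object; "force" is the grip in N (left out, the last holds). Time passes only in rows, so rows that do not move let the fingers close. It gives the time, the measured TCP pose, the force, the opening and the grip force at its end, in the units of the state.
- get_obs(): the state, without advancing time (a new reading comes with each control period).
- read_camera(name): name is "scene" or "top" or "wrist"; returns a dict with "frame" (384x512x3 uint8, red, green, blue), "intrinsics" (3x3 intrinsics, pixels), "k1" (the pictures are not rectified: a ray, as slopes to the right and down, at radius r is drawn at 1 + k1 r^2 times it, then the intrinsics apply), "view" (4x4, takes a point from world to camera coordinates). Camera axes: x right, y up, looking along -z (the intrinsics and any distortion apply to the point x, -y, -z); pixel columns grow to the right and rows downward; lengths in m; the calibration is good to about 2 mm. A picture is of the moment at which its call begins. There is no depth.
- sign_off(): hands the job in; it is judged then, once.
Trained networks look in the newest picture that a camera, given by its name, has taken for a name from the list of things; names that differ only in an ending like _2 or _b are one class to them, and where a whole thing is asked for, a point or a joint stands for the part that bears it (a point fixed in the world has none). Each returns a list of dicts, best first, with "p" (0 to 1); they miss things now and then, are a little off and sometimes report something else, mostly with a low value. They report only what shows in the picture. A call takes as long as a camera call.
- silhouettes(camera, name): "pixels" (384x512 bool, what is visible of it) and "extent" ([left, top, right, bottom] in pixels, round what is visible of it).
The state is a dict: "time_s": time; "qpos": joint angles; "joint_velocities": joint speeds; "effort": joint torques, N m; "tool_pos": TCP position; "tool_rot": TCP orientation; "force": force on the tool from outside, world axes, zero at the start; "wrist_torque": the same for the moment, N m; "grip_width": finger opening in m; "grasp_force": force on a finger pad.
Only numpy, scipy, OpenCV 4.12 (cv2) and the standard library are available. Lean on these libraries where they do the work, as an engineer would, in place of code of your own. Each camera call takes 0.05 s, during which the arm holds its last target. There are 200 camera calls.

### The job

The pack of folded cards on the bed of the small screw press has to be pressed so that its folds set flat. With the fingertips only, push the pack along the bed until its edges lie flush against the back stop and the side stop, then wind the wing screw down clockwise, with light strokes of a fingertip against its wings, until it comes to its stop and the platen bears firmly on the pack. Do not pinch the screw, do not lift the pack, leave the other things where they are and finish clear of everything.

Things in the scene. Friction and masses are not known exactly. Their poses are not given: they have to be found in the camera images.
- press: Grey steel C-frame nipping press, fixed. Origin on the table top under the screw's axis; x along the press, away from the robot, y left, z up. Flat bed x -150 to +94, y -112 to +100 mm, top at z 14. Column x 52 to 88, y -25 to 25; from it an overarm to x -48, y -25 to 25, z 62 to 80, with a round boss (radius 19) about the axis up to z 84. Only the wing screw rises higher.
- corner (a point): Inner corner of the two aluminium stops, on the bed's top, at x +40, y +54.5, z 14 mm of the press; axes as the press. The stops are 10 mm high: the back stop runs from here 112 mm to the right, the side stop 136 mm toward the robot. With its far and left edges touching them the pack's middle is at x -76, y -54.5 mm from here.
- spindle: The screw's 12 mm spindle with all it carries: wing screw on top, platen below; it moves straight down, 8 mm a turn. Origin at the press's origin when the joint is 0. The platen, 68 mm (x) by 98 mm (y) about the axis, rubber faced, does not turn and hangs on a stiff spring: once it meets the pack its push grows from about 4 N to about 17 N at the screw's stop.
- wing_hub (a point): Point on the screw's axis level with the tops of the wings, about 118 mm above the table at joint 0 and 106 mm at the stop. x runs along the wings, z up. Two opposite upright brass wings reach 32 mm from the axis, 6 mm thick (9 mm at the rounded ends), lower edges 20 mm below this point; hub radius 9 to 12 mm. All round them is free above the overarm.
- thumbscrew (a joint): Turn of the wing screw in rad: grows clockwise seen from above, which lowers the platen 1.27 mm a rad. 0 is fully up, 9.82 its stop; the platen meets a pack on the bed at about 7.5. It turns lightly (0.05 N m of friction, 2 to 4 N at the wings) and stays where it is left.
- pack: Pack of folded white greeting cards with a coloured band, 152 x 109 x 13 mm, 0.11 kg, lying flat on the bed partly under the raised platen. Origin in the middle of its short edge nearest the robot, at half its thickness (20.5 mm above the table). Its own z runs along its 152 mm length away from the robot, y across it to the left, x down.
- pack_mid (a point): Middle of the same pack (76 mm from its origin along its length); axes as the pack.
- pack_b: Another pack of cards lying flat on the table, left of the press, waiting; leave it.
- tape_roll: Roll of brown tape, 93 mm across, 48 mm high, on the table at the left; leave it.
- bone_folder: White folding bone, 150 x 20 x 5 mm, on the table at the left front; leave it.
- pen: Red pen, 145 mm long, on the table at the right; leave it.
- tin: Round pink balm tin, 57 mm across, 20 mm high, on the table at the right; leave it.
- soap: Light blue soap box 56 x 85 x 30 mm on the table at the right front; leave it.
- music_box: Small blue hand-crank music box, 46 x 90 x 52 mm, at the left; leave it.

How it is judged (in metres and radians):
On the way, in this order (a step that is already met when the one before it is completed fails the run):
1. the pack lies flush against the back stop and the side stop, not yet clamped (x of pack_mid in the frame of corner above -0.081 m and y of pack_mid in the frame of corner above -0.0595 m and angle between the z axis of pack and the x axis of press, either way round below 0.05 rad and contact force between spindle and pack below 0.5 N), for 0.2 s.
2. the wing screw is wound down and the platen bears firmly on the pack (x of pack_mid in the frame of corner above -0.081 m and y of pack_mid in the frame of corner above -0.0595 m and angle between the z axis of pack and the x axis of press, either way round below 0.05 rad and contact force between spindle and pack above 9 N), for 0.2 s.
At the end, for the whole second after the job is handed in: the pack lies within 5 mm of both stops and square to them within 0.05 rad, the platen bears on it with more than 9 N, and the pack and the screw are at rest (all of step 2 and linear speed of pack below 0.01 m/s and velocity of joint thumbscrew below 0.1 rad/s); the robot touches nothing.
It fails at once if the pack is lifted off the bed or tipped (more than 8 mm) (z of pack_mid in the frame of press above 0.0285 m or z of pack in the frame of press above 0.0325 m).
It fails at once if the screw is pinched or forced (fingers press on the screw and platen with more than 40 N) (contact force between the fingers and spindle above 40 N).
It fails at once if a bystander is moved by more than 15 mm (distance of any of pack_b, tape_roll, bone_folder, pen, tin, soap, music_box from where it was at the start of the episode above 0.015 m).
It also fails if it takes over 72 s, if anything falls off the work surface, if the arm or the gripper's body presses on something with over 40 N, if the wrist force passes 120 N, or if a joint passes its speed limit or range.

## Working session

There is one attempt and no reset: what is moved stays moved. The work goes in short steps, Python scripts to look and compute and a tool call to move; the robot and the scene stay as the last step left them, time stands still between calls to the robot, and variables do not carry over. Pictures are saved under pics/ and viewed, at most 10 in all, crops included, and the job is handed in when it is done.

Besides the shell and the picture viewer there is one more tool, called by a JSON object that holds its "name" and its "arguments", one argument or row to a line. play_rows: Moves the arm, as the interface text tells. Its arguments: {"type":"object","properties":{"steps":{"type":"array","items":{"type":"array","items":{"type":"array","items":{"type":"number"}}}},"force":{"type":"number"}},"required":["steps"]}

```bash
ls; mkdir -p pics; cat > h.py <<'E'
import numpy as np, cv2
from cell import get_obs, read_camera, sign_off, silhouettes
def proj(c,P):
    P=np.atleast_2d(P); q=(c['view']@np.c_[P,np.ones(len(P))].T)[:3].T
    s=np.c_[q[:,0]/-q[:,2], -q[:,1]/-q[:,2]]; r2=(s**2).sum(1,keepdims=True)
    s=s*(1+c['k1']*r2); K=np.array(c['intrinsics']); return s@K[:2,:2].T+K[:2,2]
def atz(c,uv,z):
    K=np.array(c['intrinsics']); uv=np.atleast_2d(np.asarray(uv,float))
    d=(uv-K[:2,2])@np.linalg.inv(K[:2,:2]).T; s=d.copy()
    for _ in range(20): s=d/(1+c['k1']*(s**2).sum(1,keepdims=True))
    V=np.array(c['view']); R=V[:3,:3]; o=-R.T@V[:3,3]
    w=np.c_[s[:,0],-s[:,1],-np.ones(len(s))]@R
    z=np.broadcast_to(z,len(w)); return o+w*((z-o[2])/w[:,2])[:,None]
E
python3 - <<'E'
from h import *
o=get_obs(); print({k:np.round(v,3).tolist() for k,v in o.items()})
ims=[]
for n in ['scene','top']:
    c=read_camera(n); ims.append(c['frame']); V=np.array(c['view']); print(n,np.round(-V[:3,:3].T@V[:3,3],3),c['k1'],np.round(c['intrinsics'],1).tolist())
    cv2.imwrite(f'pics/{n}.png',cv2.resize(c['frame'][:,:,::-1],(800,600)))
    for t in ['press','pack','wing_hub','spindle']:
        for d in silhouettes(n,t)[:3]: 
            ys,xs=np.nonzero(d['pixels']); print(t,round(d['p'],2),np.round(d['extent']).tolist(), len(xs))
E
```

```text
pics
{'time_s': 0.0, 'qpos': [74.262, 18.437, -4.017, 83.176, 1.296, 78.539, -3.26], 'joint_velocities': [-0.063, 0.069, -0.117, 0.118, 0.073, -0.07, 0.068], 'effort': [-0.0, -49.129, -0.404, -31.253, -0.064, 0.044, 0.0], 'tool_pos': [0.185, -0.623, 0.221], 'tool_rot': [-179.893, 0.006, 16.549], 'force': [-0.261, 0.259, -0.391], 'wrist_torque': [0.012, -0.018, 0.014], 'grasp_force': 0.0, 'grip_width': 0.087}
scene [0.013 1.109 1.027] -0.06984877654367512 [[387.2, 0.0, 257.8], [0.0, 387.2, 198.2], [0.0, 0.0, 1.0]]
press 0.61 [201.0, 174.0, 266.0, 217.0] 1447
pack 0.73 [181.0, 240.0, 230.0, 269.0] 947
pack 0.58 [234.0, 183.0, 270.0, 205.0] 506
pack 0.38 [246.0, 258.0, 285.0, 266.0] 174
wing_hub 0.5 [226.0, 169.0, 233.0, 183.0] 41
spindle 0.72 [220.0, 174.0, 244.0, 201.0] 239
top [0.345 0.078 1.275] -0.04642368342970031 [[382.2, 0.0, 257.0], [0.0, 382.2, 194.9], [0.0, 0.0, 1.0]]
press 0.7 [235.0, 129.0, 304.0, 212.0] 3224
pack 0.66 [158.0, 156.0, 194.0, 199.0] 1473
pack 0.64 [262.0, 155.0, 297.0, 205.0] 1146
wing_hub 0.49 [159.0, 159.0, 193.0, 203.0] 1425
wing_hub 0.36 [261.0, 156.0, 300.0, 205.0] 1205
spindle 0.65 [249.0, 149.0, 284.0, 173.0] 392
spindle 0.47 [127.0, 155.0, 153.0, 175.0] 364
```

View pics/scene.png

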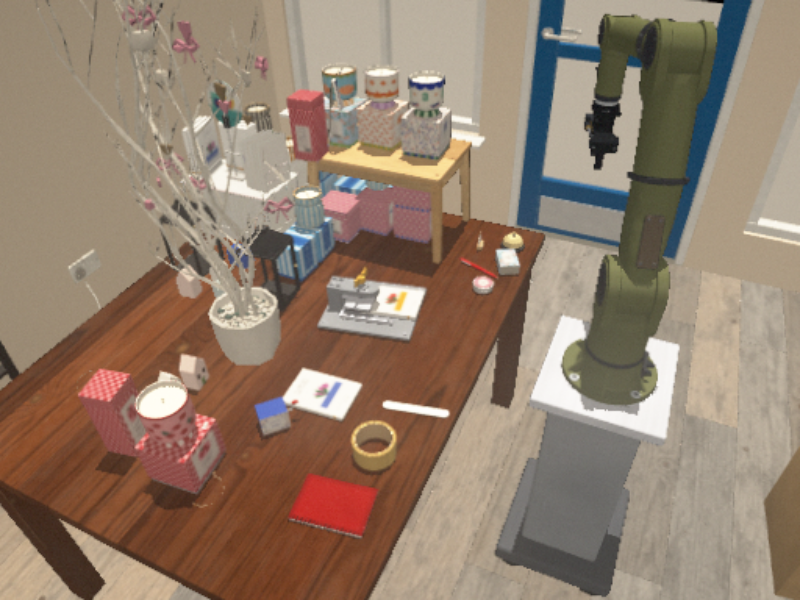

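View pics/top.png

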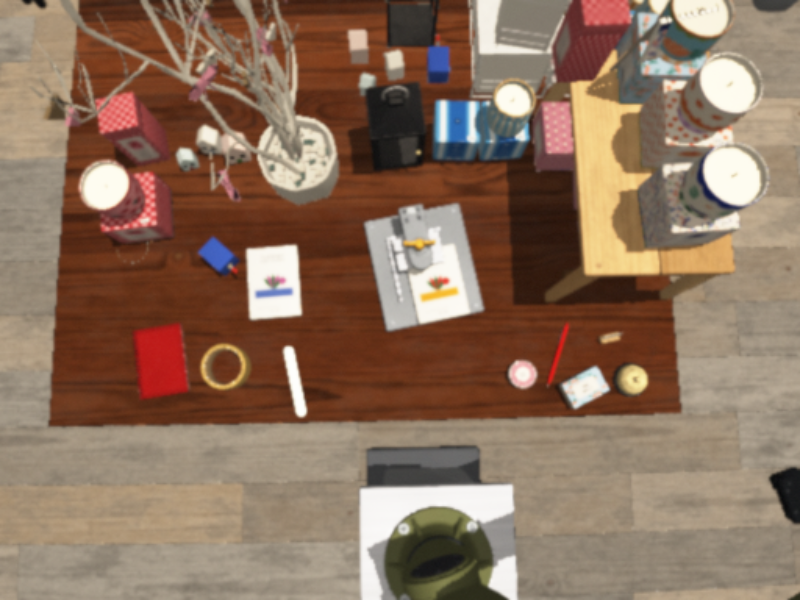

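The scene view shows the press at about (372,305), with the plant and the stool behind it. In the top view the bed's corners are at about (366,218), (460,205), (483,313) and (387,328). The brass wings are at (419,243), roughly along y, and the pack is offset to the right and toward the robot.

```bash
python3 - <<'E'
from h import *
c=read_camera('top')
g=lambda uv,z: print(np.round(atz(c,np.array(uv)/1.5625,z),4).tolist())
g([(366,218),(460,205),(483,313),(387,328)],.014)   # far-left, far-right, near-right, near-left
g([(419,243),(403,244),(435,243)],.118)
g([(410,256),(455,246),(470,314),(419,323)],.027)
g([(575,170),(585,272),(735,272)],.25)
c=read_camera('wrist'); V=np.array(c['view']); print(np.round(-V[:3,:3].T@V[:3,3],3),V[2,:3],c['intrinsics'],c['k1'])
E
```

```text
[[0.7234, 0.1366, 0.014], [0.749, -0.0698, 0.014], [0.5092, -0.1102, 0.014], [0.4813, 0.0951, 0.014]]
[[0.6387, 0.027, 0.118], [0.6373, 0.0589, 0.118], [0.6381, -0.0048, 0.118]]
[[0.6336, 0.043, 0.027], [0.6537, -0.0541, 0.027], [0.506, -0.0807, 0.027], [0.4891, 0.0275, 0.027]]
[[0.7361, -0.2533, 0.25], [0.5476, -0.2583, 0.25], [0.5429, -0.5302, 0.25]]
[ 0.265 -0.6    0.384] [0.28838264 0.08661425 0.95358976] [[282.66948498   0.         256.46789513]
 [  0.         282.66948498 192.6866493 ]
 [  0.           0.           1.        ]] -0.029034747038174477
```

{"name": "play_rows", "arguments": {
  "steps": [
    [[0,0,0,0,0,0.12,0],[0.0256,-0.0343,0,0,0,0,0],[0.0256,-0.0343,0,0,0,0,0],[0.0256,-0.0343,0,0,0,0,0],[0.0256,-0.0343,0,0,0,0,0],[0.0256,-0.0343,0,0,0,0,0],[0.0256,-0.0343,0,0,0,0,0],[0.0256,-0.0343,0,0,0,0,0],[0.0256,-0.0343,0,0,0,0,0],[0.0256,-0.0343,0,0,0,0,0]]
  ]
}}

```text
time_s: 1.6
tool_pos: [0.361, -0.2785, 0.2229]
tool_rot: [179.9, -0.0, 9.7]
force: [0.9, -0.1, 0.4]
grip_width: 0.015
grasp_force: 0.0
```

{"name": "play_rows", "arguments": {
  "steps": [
    [[0.027,-0.0366,0,0,0,0,0],[0.027,-0.0366,0,0,0,0,0],[0.027,-0.0366,0,0,0,0,0],[0.027,-0.0366,0,0,0,0,0],[0.027,-0.0366,0,0,0,0,0],[0.027,-0.0366,0,0,0,0,0],[0.027,-0.0366,0,0,0,0,0],[0,0,0,0,0,0,0],[0,0,0,0,0,0,0]]
  ]
}}

```text
time_s: 2.5
tool_pos: [0.5037, 0.0053, 0.2225]
tool_rot: [-180.0, 0.0, 9.8]
force: [-0.4, -0.8, -0.6]
grip_width: 0.0001
grasp_force: 0.0
```

```bash
python3 - <<'E'
from h import *
o=get_obs(); print({k:np.round(v,3).tolist() for k,v in o.items()})
c=read_camera('wrist'); V=np.array(c['view']); print(np.round(-V[:3,:3].T@V[:3,3],3))
np.save('w1.npy',c['frame'])
cv2.imwrite('pics/w1.png',cv2.resize(c['frame'][:,:,::-1],(800,600)))
E
```

```text
{'time_s': 2.5, 'qpos': [37.372, 2.556, -41.733, 102.231, 1.753, 75.875, -84.916], 'joint_velocities': [1.579, -0.845, 2.544, 0.943, 0.484, 0.047, 0.118], 'effort': [-1.524, -26.32, -2.432, -31.486, -0.29, -0.158, -0.046], 'tool_pos': [0.504, 0.005, 0.223], 'tool_rot': [-179.998, 0.008, 9.845], 'force': [-0.4, -0.845, -0.611], 'wrist_torque': [-0.018, -0.004, -0.059], 'grasp_force': 0.0, 'grip_width': 0.0}
[0.585 0.019 0.384]
```

View pics/w1.png

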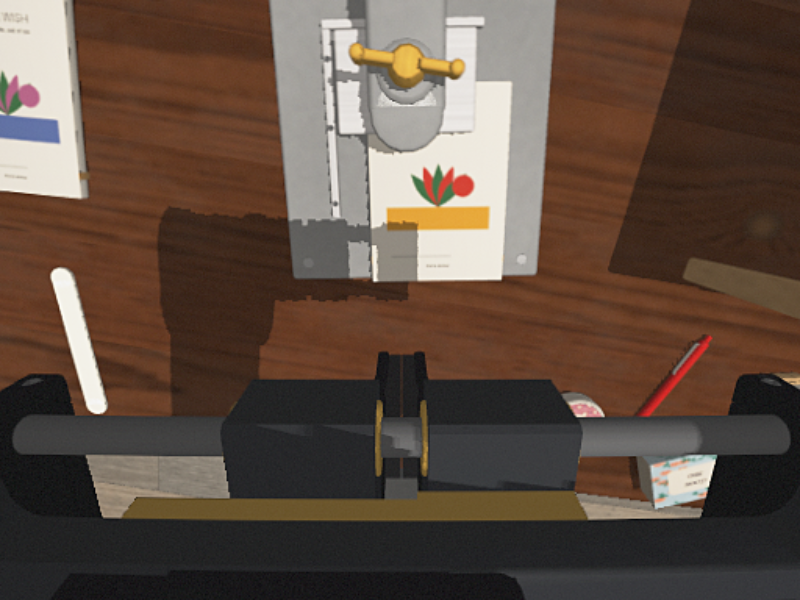

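The wrist view shows the wing ends at (357,52) and (457,68), with the hub at (407,62). The pack's near corners are at (373,281) and (501,278), and its right edge runs to (510,82). The stops' inner corner is at about (335,27), and the bed's near corners are at (294,278) and (537,274).

```bash
python3 - <<'E'
from h import *
c=read_camera('wrist')
g=lambda n,uv,z: (lambda p:(print(n,np.round(p,4).tolist()),p)[1])(atz(c,np.array(uv)/1.5625,z)[:,:2])
b=g('bed NL NR',[(294,278),(537,274)],.014)
h=g('hub,wingL,R',[(407,62),(357,52),(457,68)],.116)
p=g('pack NL NR FR',[(373,281),(501,278),(510,82)],.027)
s=g('side stop inner top near, far',[(338,217),(332,29)],.024)
k=g('back stop top near edge R',[(484,26)],.024)
d=b[0]-b[1]; yaw=np.degrees(np.arctan2(-d[0],d[1])); print('yaw bed',yaw,'len',np.linalg.norm(d))
for y0 in (yaw,):
  a=np.radians(y0);R=np.array([[np.cos(a),-np.sin(a)],[np.sin(a),np.cos(a)]])
  o=(b-np.array([[-.150,.1],[-.150,-.112]])@R.T); print('orig from bed',o)
  O=h[0]; print('press frame: pack',((p-O)@R).round(4).tolist(),'stops',((s-O)@R).round(4).tolist(),((k-O)@R).round(4).tolist())
d=p[1]-p[0]; print('pack yaw',np.degrees(np.arctan2(d[0],-d[1])),np.linalg.norm(d)); d=p[2]-p[1]; print(np.degrees(np.arctan2(d[1],d[0])),np.linalg.norm(d))
d=h[1]-h[2]; print('wing',np.degrees(np.arctan2(d[1],d[0])))
E
```

```text
bed NL NR [[0.4751, 0.092], [0.5138, -0.1147]]
hub,wingL,R [[0.6377, 0.0226], [0.638, 0.0503], [0.6394, -0.005]]
pack NL NR FR [[0.4874, 0.0239], [0.5079, -0.0812], [0.6549, -0.0531]]
side stop inner top near, far [[0.5348, 0.0598], [0.6681, 0.0815]]
back stop top near edge R [[0.6885, -0.0264]]
yaw bed 10.60551931473322 len 0.2103609632538069
orig from bed [[0.64093883 0.02134154]
 [0.64063717 0.02295258]]
press frame: pack [[-0.1474, 0.0289], [-0.1466, -0.0781], [0.003, -0.0775]] stops [[-0.0943, 0.0555], [0.0408, 0.0523]] [[0.041, -0.0576]]
pack yaw 11.027169749686019 0.10704883969258008
10.817228128858206 0.1496603926431409
wing 91.41773572782203
```

{"name": "play_rows", "arguments": {
  "steps": [
    [[0,0,0,0,0,-0.009,0],[0.0215,0.0385,0,0,0,0,0],[0.0215,0.0385,0,0,0,0,0],[0.0215,0.0385,0,0,0,0,0],[0,0,0.045,0,0,0,0],[0,0,0.045,0,0,0,0],[0,0,0.04,0,0,0,0],[0,0,0.035,0,0,0,0],[0,0,0.025,0,0,0,0],[0,0,0.012,0,0,0,0],[0,0,0,0,0,0,0],[0,0,0,0,0,0,0]]
  ]
}}

```text
time_s: 3.8
tool_pos: [0.5883, -0.0987, 0.0217]
tool_rot: [179.9, -0.1, 10.1]
force: [0.8, -0.8, -0.3]
grip_width: 0.0006
grasp_force: 0.0
```

```bash
cat >> h.py <<'E'
O=np.array([.640,.0225]); a=np.radians(10.3); R=np.array([[np.cos(a),-np.sin(a)],[np.sin(a),np.cos(a)]])
def st():
    o=get_obs(); p=np.array(o['tool_pos']); q=(p[:2]-O)@R
    print('t',round(o['time_s'],2),'press xy z mm',(np.r_[q,p[2]]*1e3).round(1),'rot',np.round(o['tool_rot'],1),'F press',((np.array(o['force'])[:2])@R).round(1),round(o['force'][2],1)); return o
E
python3 -c "
from h import *
st()
c=read_camera('wrist'); cv2.imwrite('pics/w2.png',cv2.resize(c['frame'][:,:,::-1],(800,600)))"
```

```text
t 3.8 press xy z mm [ -72.5 -110.    21.7] rot [ 1.799e+02 -1.000e-01  1.010e+01] F press [ 0.6 -1. ] -0.3
```

View pics/w2.png

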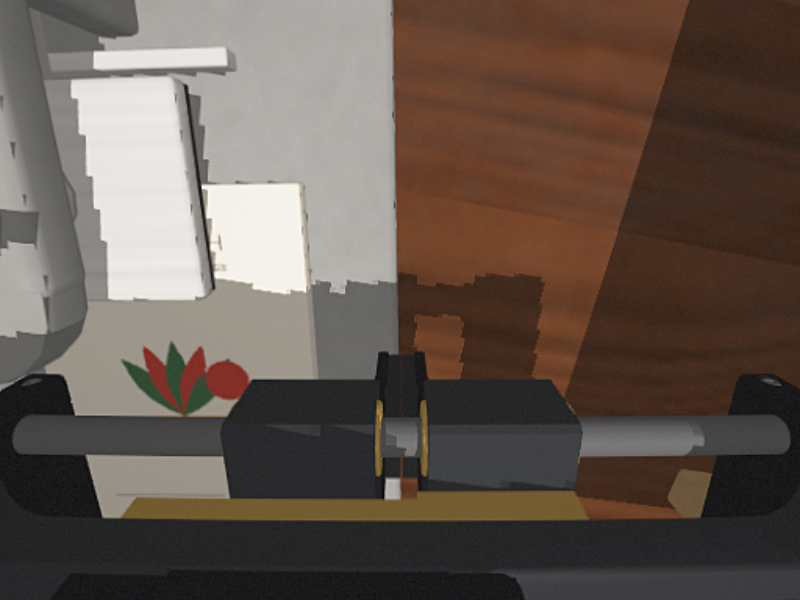

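The fingertips stand at the bed's right edge, (400,350). The pack's right edge is clear to their left at about (310,290). I'll push it left now.

{"name": "play_rows", "arguments": {
  "steps": [
    [[0,-0.008,0.0025,0,0,0,0],[0,-0.006,0,0,0,0,0],[0,-0.005,0,0,0,0,0],[0,-0.004,0,0,0,0,0],[0,-0.004,0,0,0,0,0],[0,-0.004,0,0,0,0,0],[0,-0.004,0,0,0,0,0],[0,-0.003,0,0,0,0,0],[0,0,0,0,0,0,0]]
  ]
}}

```text
time_s: 4.75
tool_pos: [0.5807, -0.0599, 0.018]
tool_rot: [-180.0, 0.0, 10.2]
force: [-0.7, 0.6, 0.8]
grip_width: 0.0004
grasp_force: 0.0
```

{"name": "play_rows", "arguments": {
  "steps": [
    [[0,-0.002,0,0,0,0,0],[0,-0.002,0,0,0,0,0],[0,0,0,0,0,0,0]]
  ]
}}

```text
time_s: 5.05
tool_pos: [0.58, -0.0563, 0.0179]
tool_rot: [-180.0, 0.0, 10.2]
force: [-0.0, -0.6, -0.1]
grip_width: 0.0007
grasp_force: 0.0
```

```bash
python3 -c "
from h import *
st()
c=read_camera('top'); cv2.imwrite('pics/t2.png',cv2.resize(c['frame'][110:230,200:340,::-1],(700,600),interpolation=2)); st()"
```

```text
t 5.05 press xy z mm [-73.1 -66.8  17.9] rot [-180.     0.    10.2] F press [-0.1 -0.6] -0.1
t 5.1 press xy z mm [-73.2 -66.9  17.9] rot [-180.     0.    10.2] F press [-0.6 -0.1] 0.5
```

View pics/t2.png

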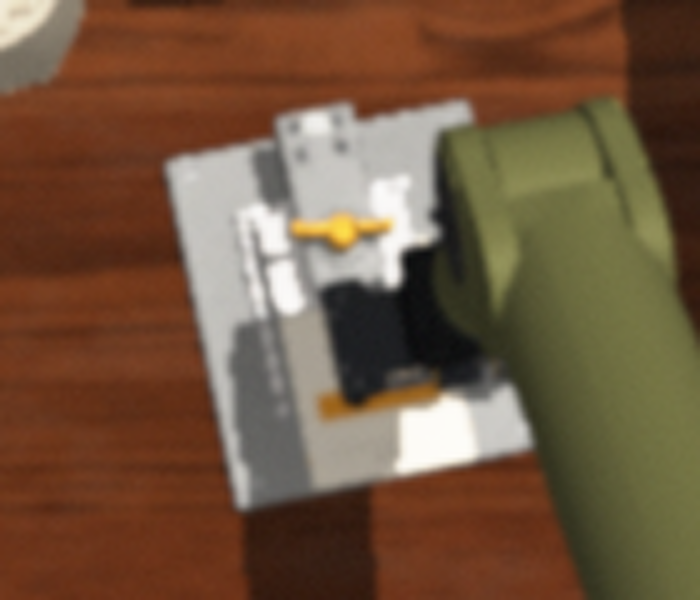

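The pack has moved left. A gap of a few mm to the side stop remains, around (285,400). I'll carry on in small steps until the force rises.

{"name": "play_rows", "arguments": {
  "steps": [
    [[0,-0.002,0,0,0,0,0],[0,-0.0015,0,0,0,0,0],[0,0,0,0,0,0,0]]
  ]
}}

```text
time_s: 5.4
tool_pos: [0.5794, -0.0529, 0.018]
tool_rot: [-180.0, 0.0, 10.2]
force: [0.6, -0.1, 0.2]
grip_width: 0.0005
grasp_force: 0.0
```

{"name": "play_rows", "arguments": {
  "steps": [
    [[0,-0.002,0,0,0,0,0],[0,-0.001,0,0,0,0,0],[0,0,0,0,0,0,0]]
  ]
}}

```text
time_s: 5.7
tool_pos: [0.5789, -0.05, 0.0181]
tool_rot: [-180.0, 0.0, 10.2]
force: [0.1, -0.4, 0.6]
grip_width: 0.0002
grasp_force: 0.0
```

{"name": "play_rows", "arguments": {
  "steps": [
    [[0,-0.001,0,0,0,0,0],[0,-0.001,0,0,0,0,0],[0,0,0,0,0,0,0]]
  ]
}}

```text
time_s: 6.0
tool_pos: [0.5789, -0.0492, 0.0181]
tool_rot: [179.9, -0.0, 10.2]
force: [1.3, -1.3, -0.9]
grip_width: 0.0004
grasp_force: 1.3
```

```bash
python3 -c "
from h import *
st()
for n in ['top','scene']:
    c=read_camera(n); np.save(n+'f.npy',c['frame'])
c=read_camera('top');a=c['frame'][110:230,200:340,::-1]
c=read_camera('scene');b=c['frame'][165:225,200:280,::-1]
cv2.imwrite('pics/t3.png',np.hstack([cv2.resize(a,(400,343),interpolation=2),cv2.resize(b,(400,343),interpolation=2)]))"
```

```text
t 6.0 press xy z mm [-72.9 -59.7  18.1] rot [179.9  -0.   10.2] F press [ 1.  -1.5] -0.9
```

View pics/t3.png

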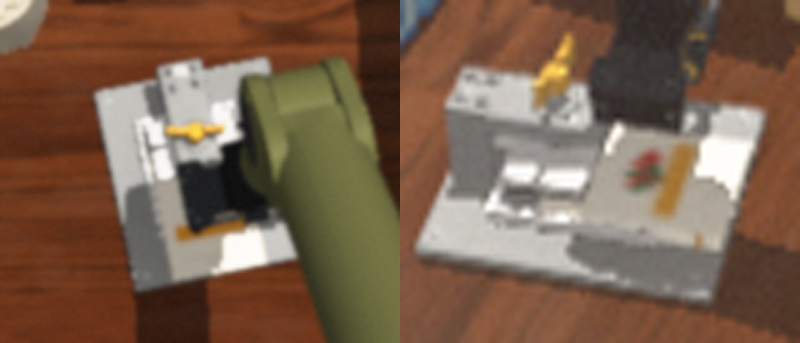

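In the scene crop the pack's left edge is at the side stop, and the tool stalled under contact (0.7 mm moved of 2 mm commanded). One more small push will square it. Then I'll retreat and go to the near edge.

{"name": "play_rows", "arguments": {
  "steps": [
    [[0,-0.001,0,0,0,0,0],[0,-0.001,0,0,0,0,0],[0,0,0,0,0,0,0]]
  ]
}}

```text
time_s: 6.5
tool_pos: [0.5791, -0.0491, 0.0184]
tool_rot: [179.8, -0.1, 10.1]
force: [2.1, -6.1, -0.5]
grip_width: 0.0006
grasp_force: 3.5
```

{"name": "play_rows", "arguments": {
  "steps": [
    [[0,0.01,0,0,0,0,0],[0,0.01,0,0,0,0,0],[0,0.01,0,0,0,0,0],[0,0,-0.05,0,0,0,0],[0,0,-0.03,0,0,0,0],[0,0,0,0,0,0,0]]
  ]
}}

```text
time_s: 7.1
tool_pos: [0.5871, -0.0761, 0.1029]
tool_rot: [179.9, -0.5, 10.2]
force: [0.2, -0.5, 0.6]
grip_width: 0.0006
grasp_force: 0.0
```

```bash
python3 -c "
from h import *
st()"
```

```text
t 7.1 press xy z mm [-69.7 -87.6 102.9] rot [179.9  -0.5  10.2] F press [ 0.1 -0.5] 0.6
```

{"name": "play_rows", "arguments": {
  "steps": [
    [[-0.036,-0.03,0,0,0,0,0.05],[-0.036,-0.03,0,0,0,0,0.05],[-0.036,-0.03,0,0,0,0,0.05],[0,0,0,0,0,0,0.05],[0,0,0.03,0,0,0,0.05],[0,0,0.03,0,0,0,0.05],[0,0,0.0165,0,0,0,0.05],[0,0,0.008,0,0,0,0.05],[0,0,0,0,0,0,0.05]]
  ]
}}

```text
time_s: 8.0
tool_pos: [0.4605, -0.0063, 0.0124]
tool_rot: [-179.9, 0.1, 10.2]
force: [0.1, 0.5, 0.3]
grip_width: 0.0496
grasp_force: 0.0
```

```bash
python3 -c "
from h import *
st()
c=read_camera('wrist'); cv2.imwrite('pics/w3.png',cv2.resize(c['frame'][:,:,::-1],(800,600)))"
```

```text
t 8.0 press xy z mm [-181.7    3.7   12.4] rot [-1.799e+02  1.000e-01  1.020e+01] F press [0.2 0.4] 0.3
```

View pics/w3.png

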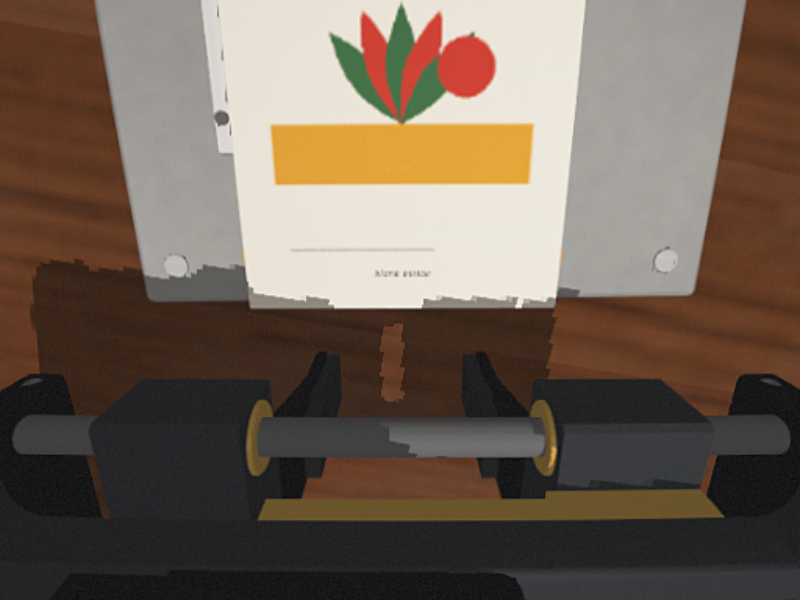

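The pack is flush with the side stop at (230,150), and the two fingers straddle the middle of its near edge at (400,305). The tip sits 6 mm too low, so I'll raise it before pushing.

{"name": "play_rows", "arguments": {
  "steps": [
    [[0,0,-0.006,0,0,0,0.05],[0.01,0,0,0,0,0,0.05],[0.008,0,0,0,0,0,0.05],[0.005,0,0,0,0,0,0.05],[0.005,0,0,0,0,0,0.05],[0.005,0,0,0,0,0,0.05],[0.005,0,0,0,0,0,0.05],[0.005,0,0,0,0,0,0.05],[0.004,0,0,0,0,0,0.05],[0.003,0,0,0,0,0,0.05],[0.002,0,0,0,0,0,0.05],[0,0,0,0,0,0,0.05]]
  ]
}}

```text
time_s: 9.25
tool_pos: [0.5129, 0.0029, 0.0196]
tool_rot: [-180.0, -0.0, 10.2]
force: [0.3, -1.1, 0.2]
grip_width: 0.0499
grasp_force: 0.0
```

```bash
python3 -c "
from h import *
st()"
```

```text
t 9.25 press xy z mm [-128.6    3.4   19.6] rot [-180.    -0.    10.2] F press [ 0.1 -1.1] 0.2
```

{"name": "play_rows", "arguments": {
  "steps": [
    [[0.0015,0,0,0,0,0,0.05],[0.0015,0,0,0,0,0,0.05],[0.001,0,0,0,0,0,0.05],[0,0,0,0,0,0,0.05]]
  ]
}}

```text
time_s: 9.65
tool_pos: [0.5167, 0.0035, 0.0196]
tool_rot: [180.0, -0.0, 10.2]
force: [-0.3, -0.5, 0.3]
grip_width: 0.0502
grasp_force: 0.0
```

{"name": "play_rows", "arguments": {
  "steps": [
    [[0.001,0,0,0,0,0,0.05],[0.001,0,0,0,0,0,0.05],[0,0,0,0,0,0,0.05]]
  ]
}}

```text
time_s: 9.95
tool_pos: [0.5185, 0.0038, 0.0195]
tool_rot: [180.0, -0.0, 10.2]
force: [-1.3, 0.2, -0.5]
grip_width: 0.0501
grasp_force: 0.2
```

{"name": "play_rows", "arguments": {
  "steps": [
    [[0.001,0,0,0,0,0,0.05],[0.001,0,0,0,0,0,0.05],[0,0,0,0,0,0,0.05]]
  ]
}}

```text
time_s: 10.25
tool_pos: [0.5187, 0.0038, 0.0191]
tool_rot: [180.0, 0.2, 10.2]
force: [-5.7, -1.6, 4.5]
grip_width: 0.0503
grasp_force: 2.8
```

The push stalled against the back stop: 0.2 mm moved of 2 mm commanded, with -5.7 N. I'll back off and look.

{"name": "play_rows", "arguments": {
  "steps": [
    [[-0.006,0,0,0,0,0,0.05],[-0.012,0,0,0,0,0,0.05],[-0.012,0,0,0,0,0,0],[0,0,-0.04,0,0,0,0],[0,0,-0.05,0,0,0,0],[0,0,-0.05,0,0,0,0],[0,0,-0.05,0,0,0,0],[0.04,0,0,0,0,0,0],[0.02,0,0,0,0,0,0],[0,0,0,0,0,0,0],[0,0,0,0,0,0,0]]
  ]
}}

```text
time_s: 11.35
tool_pos: [0.5487, 0.0096, 0.2088]
tool_rot: [-180.0, 0.1, 10.2]
force: [0.1, -0.1, -1.6]
grip_width: 0.0006
grasp_force: 0.0
```

```bash
python3 -c "
from h import *
st()
c=read_camera('wrist'); cv2.imwrite('pics/w4.png',cv2.resize(c['frame'][:288,96:480,::-1],(800,600)));import pickle;pickle.dump(c,open('w4.pkl','wb'))"
```

```text
t 11.35 press xy z mm [-92.2   3.7 208.8] rot [-1.80e+02  1.00e-01  1.02e+01] F press [ 0.1 -0.2] -1.6
```

View pics/w4.png

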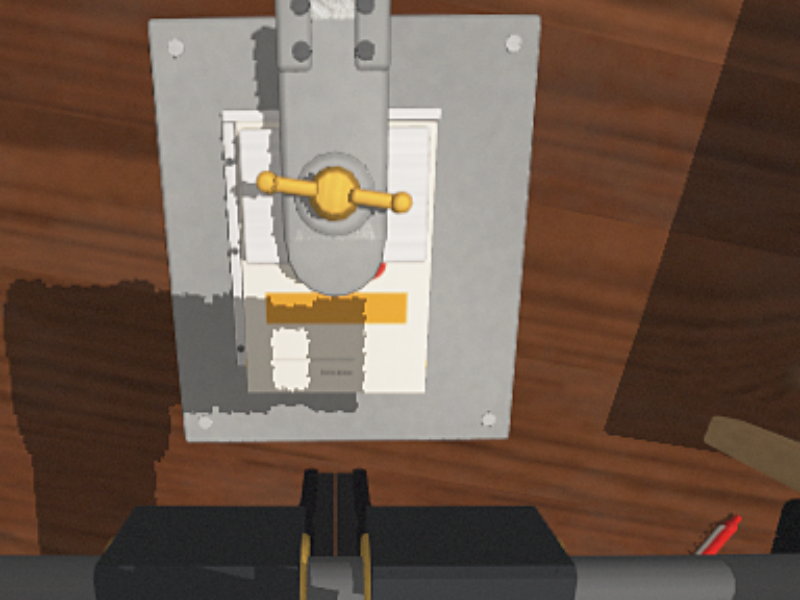

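The pack sits flush in the corner: its left edge is along the stop at (245,350), its far edge is under the back stop at (440,115), and its near edge is at row 391. The hub is at (335,193) and the wing ends are at (266,182) and (402,202). Next I'll get the axis position.

```bash
python3 - <<'E'
from h import *
import pickle
c=pickle.load(open('w4.pkl','rb'))
f=lambda uv,z: atz(c,np.array(uv)/2.08333+[96,0],z)[:,:2]
b=f([(150,19),(540,16),(508,438),(187,441)],.014); h=f([(335,193),(266,182),(402,202)],.116); 
p=f([(248,391),(425,391),(438,122)],.027)
B=np.array([[.094,.1],[.094,-.112],[-.15,-.112],[-.15,.1]])
M,_=cv2.estimateAffinePartial2D(B,b); print('fit scale',np.hypot(M[0,0],M[1,0]),'yaw',np.degrees(np.arctan2(M[1,0],M[0,0])),'O',M[:,2])
print('hub/wing world',h.round(4).tolist(),'press(nominal)',((h-O)@R*1e3).round(1).tolist())
d=h[1]-h[2]; print('wing ang press',np.degrees(np.arctan2(d[1],d[0]))-10.3, np.linalg.norm(d))
print('pack in fit frame',(np.linalg.inv(M[:,:2])@(p-M[:,2]).T).T.round(4).tolist())
# second view: top cam hub
c=read_camera('top'); r=silhouettes('top','thumbscrew')
for d in r[:2]: print(d['p'],d['extent'])
cr=c['frame'][110:230,200:340].astype(int); m=(cr[...,0]>cr[...,2]+100)&(cr[...,0]>180)
n,l,s,ce=cv2.connectedComponentsWithStats(m.astype(np.uint8))
for i in range(1,n):
    if s[i,4]>8: print('blob',s[i],ce[i]+[200,110],atz(c,ce[i]+[200,110],.112)[:,:2].round(4),((atz(c,ce[i]+[200,110],.112)[:,:2]-O)@R*1e3).round(1))
E
```

```text
Traceback (most recent call last):
cv2.error: OpenCV(4.12.0) /io/opencv/modules/calib3d/src/ptsetreg.cpp:1108: error: (-215:Assertion failed) count >= 0 && to.checkVector(2) == count in function 'estimateAffinePartial2D'
```

```bash
python3 - <<'E'
from h import *
import pickle
c=pickle.load(open('w4.pkl','rb'))
f=lambda uv,z: atz(c,np.array(uv)/2.08333+[96,0],z)[:,:2]
b=f([(150,19),(540,16),(508,438),(187,441)],.014); h=f([(335,193),(266,182),(402,202)],.116); 
p=f([(248,391),(425,391),(438,122)],.027)
B=np.array([[.094,.1],[.094,-.112],[-.15,-.112],[-.15,.1]])
M,_=cv2.estimateAffinePartial2D((B*1000).astype(np.float32),(b*1000).astype(np.float32),ransacReprojThreshold=20); print('fit scale',np.hypot(M[0,0],M[1,0]),'yaw',np.degrees(np.arctan2(M[1,0],M[0,0])),'O',M[:,2])
print('hub/wing world',h.round(4).tolist(),'press(nominal)',((h-O)@R*1e3).round(1).tolist())
d=h[1]-h[2]; print('wing ang press',np.degrees(np.arctan2(d[1],d[0]))-10.3, np.linalg.norm(d))
print('pack in fit frame',(np.linalg.inv(M[:,:2])@(p*1000-M[:,2]).T).T.round(1).tolist())
c=read_camera('top')
cr=c['frame'][110:230,200:340].astype(int); m=(cr[...,0]>cr[...,2]+100)&(cr[...,0]>180)
n,l,s,ce=cv2.connectedComponentsWithStats(m.astype(np.uint8))
for i in range(1,n):
    if s[i,4]>8: w=atz(c,ce[i]+[200,110],.112)[:,:2]; print('blob',s[i],w.round(4),((w-O)@R*1e3).round(1))
E
```

```text
fit scale 0.9851195715828684 yaw 10.789658685597235 O [639.31410649  24.57449853]
hub/wing world [[0.6391, 0.0252], [0.6383, 0.0536], [0.6405, -0.0025]] press(nominal) [[-0.4, 2.8], [3.9, 30.9], [-4.0, -24.7]]
wing ang press 81.94073734777346 0.05615513795933946
pack in fit frame [[-112.3, 55.5], [-113.4, -53.9], [39.2, -55.8]]
```

{"name": "play_rows", "arguments": {
  "steps": [
    [[0.0364,-0.01,0,0,0,0,0],[0.0364,-0.01,0,0,0,0,0],[0,0,0,0,0,0,0],[0,0,0.04,0,0,0,0],[0,0,0.03,0,0,0,0],[0,0,0.015,0,0,0,0],[0,0,0,0,0,0,0],[0,0,0,0,0,0,0]]
  ]
}}

```text
time_s: 12.25
tool_pos: [0.6183, 0.0419, 0.1257]
tool_rot: [180.0, -0.1, 10.2]
force: [0.9, 0.9, 0.4]
grip_width: -0.0001
grasp_force: 0.0
```

```bash
python3 - <<'E'
from h import *
st()
r=28.;A=np.array([-.7,3])
def rows(a0,step,n):
    a=np.radians(a0-step*np.arange(n+1)); P=np.c_[r*np.cos(a),r*np.sin(a)].round(1); d=np.diff(P,axis=0)/1e3
    return [[round(x,4),round(-y,4)] for x,y in d]
print(rows(132,10,36))
E
```

```text
t 12.25 press xy z mm [-17.9  22.9 125.7] rot [ 1.80e+02 -1.00e-01  1.02e+01] F press [1.  0.7] 0.4
[[np.float64(0.0039), np.float64(-0.0029)], [np.float64(0.0043), np.float64(-0.0023)], [np.float64(0.0047), np.float64(-0.0014)], [np.float64(0.0048), np.float64(-0.0006)], [np.float64(0.0049), np.float64(0.0003)], [np.float64(0.0048), np.float64(0.0011)], [np.float64(0.0044), np.float64(0.0019)], [np.float64(0.0041), np.float64(0.0026)], [np.float64(0.0036), np.float64(0.0034)], [np.float64(0.0029), np.float64(0.0039)], [np.float64(0.0023), np.float64(0.0043)], [np.float64(0.0014), np.float64(0.0047)], [np.float64(0.0006), np.float64(0.0048)], [np.float64(-0.0003), np.float64(0.0049)], [np.float64(-0.0011), np.float64(0.0048)], [np.float64(-0.0019), np.float64(0.0044)], [np.float64(-0.0026), np.float64(0.0041)], [np.float64(-0.0034), np.float64(0.0036)], [np.float64(-0.0039), np.float64(0.0029)], [np.float64(-0.0043), np.float64(0.0023)], [np.float64(-0.0047), np.float64(0.0014)], [np.float64(-0.0048), np.float64(0.0006)], [np.float64(-0.0049), np.float64(-0.0003)], [np.float64(-0.0048), np.float64(-0.0011)], [np.float64(-0.0044), np.float64(-0.0019)], [np.float64(-0.0041), np.float64(-0.0026)], [np.float64(-0.0036), np.float64(-0.0034)], [np.float64(-0.0029), np.float64(-0.0039)], [np.float64(-0.0023), np.float64(-0.0043)], [np.float64(-0.0014), np.float64(-0.0047)], [np.float64(-0.0006), np.float64(-0.0048)], [np.float64(0.0003), np.float64(-0.0049)], [np.float64(0.0011), np.float64(-0.0048)], [np.float64(0.0019), np.float64(-0.0044)], [np.float64(0.0026), np.float64(-0.0041)], [np.float64(0.0034), np.float64(-0.0036)]]
```

{"name": "play_rows", "arguments": {
  "steps": [
    [[-0.0015,-0.001,0.012,0,0,0,0],[0,0,0.01,0,0,0,0],[0,0,0.006,0,0,0,0],[0,0,0,0,0,0,0],[0,0,0,0,0,0,0]]
  ]
}}

```text
time_s: 12.75
tool_pos: [0.6164, 0.0428, 0.0964]
tool_rot: [-180.0, 0.0, 10.2]
force: [-0.7, 0.8, -0.3]
grip_width: 0.0003
grasp_force: 0.0
```

{"name": "play_rows", "arguments": {
  "steps": [
    [[0.0039,-0.0029,0,0,0,0,0],[0.0043,-0.0023,0,0,0,0,0],[0.0047,-0.0014,0,0,0,0,0],[0.0048,-0.0006,0,0,0,0,0],[0.0049,0.0003,0,0,0,0,0],[0.0048,0.0011,0,0,0,0,0],[0,0,0,0,0,0,0]]
  ]
}}

```text
time_s: 13.45
tool_pos: [0.6431, 0.0531, 0.0963]
tool_rot: [-180.0, -0.0, 10.2]
force: [-1.8, -1.0, -1.7]
grip_width: 0.0003
grasp_force: 0.7
```

```bash
python3 -c "
from h import *
o=st();q=(np.array(o['tool_pos'])[:2]-O)@R*1e3-[-.7,3];print(np.hypot(*q),np.degrees(np.arctan2(q[1],q[0])))
c=read_camera('wrist'); cv2.imwrite('pics/w5.png',cv2.resize(c['frame'][:,:,::-1],(800,600)))"
```

```text
t 13.45 press xy z mm [ 8.5 29.5 96.3] rot [-180.    -0.    10.2] F press [-2.  -0.6] -1.7
28.0954755715181 70.8951351759911
```

View pics/w5.png

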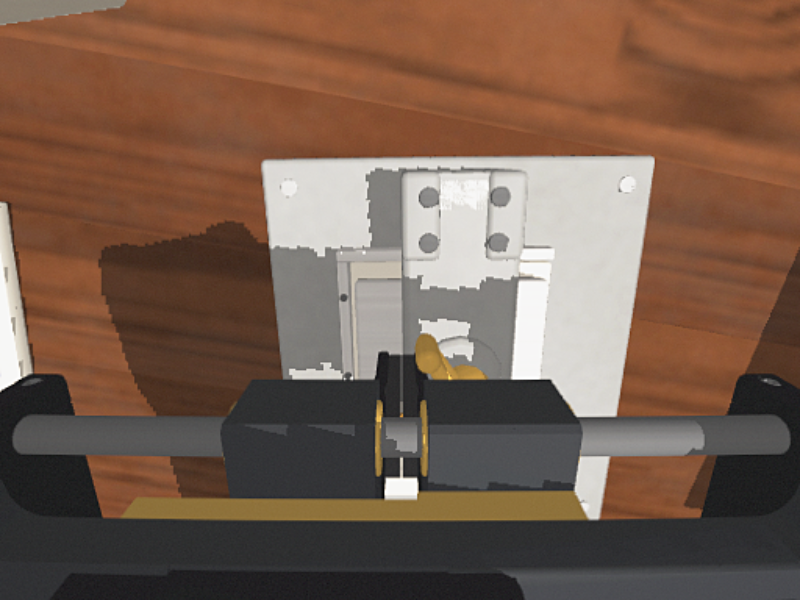

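The wing's end (428,350) is being carried ahead of the fingertip at about 2 N, and the screw is turning. I'll continue round.

{"name": "play_rows", "arguments": {
  "steps": [
    [[0.0044,0.0019,0,0,0,0,0],[0.0041,0.0026,0,0,0,0,0],[0.0036,0.0034,0,0,0,0,0],[0.0029,0.0039,0,0,0,0,0],[0.0023,0.0043,0,0,0,0,0],[0.0014,0.0047,0,0,0,0,0],[0.0006,0.0048,0,0,0,0,0],[-0.0003,0.0049,0,0,0,0,0],[-0.0011,0.0048,0,0,0,0,0],[0,0,0,0,0,0,0]]
  ]
}}

```text
time_s: 14.5
tool_pos: [0.6666, 0.0195, 0.0967]
tool_rot: [179.9, -0.0, 10.1]
force: [1.2, 0.7, 0.7]
grip_width: 0.0003
grasp_force: 0.5
```

```bash
cat >> h.py <<'E'
def orb():
    o=st();q=(np.array(o['tool_pos'])[:2]-O)@R*1e3-[-.7,3];print('r',np.hypot(*q).round(1),'ang',np.degrees(np.arctan2(q[1],q[0])).round(1))
E
python3 -c "
from h import *
orb()"
```

```text
t 14.5 press xy z mm [25.7 -7.7 96.7] rot [179.9  -0.   10.1] F press [1.3 0.5] 0.7
r 28.4 ang -22.1
```

{"name": "play_rows", "arguments": {
  "steps": [
    [[-0.0019,0.0044,0,0,0,0,0],[-0.0026,0.0041,0,0,0,0,0],[-0.0034,0.0036,0,0,0,0,0],[-0.0039,0.0029,0,0,0,0,0],[-0.0043,0.0023,0,0,0,0,0],[-0.0047,0.0014,0,0,0,0,0],[-0.0048,0.0006,0,0,0,0,0],[-0.0049,-0.0003,0,0,0,0,0],[-0.0048,-0.0011,0,0,0,0,0],[-0.0044,-0.0019,0,0,0,0,0],[-0.0041,-0.0026,0,0,0,0,0],[0,0,0,0,0,0,0]]
  ]
}}

```text
time_s: 15.7
tool_pos: [0.6238, 0.0004, 0.0961]
tool_rot: [179.9, 0.2, 10.2]
force: [-1.0, -0.3, 0.0]
grip_width: 0.0007
grasp_force: 0.3
```

```bash
python3 -c "
from h import *
orb()"
```

```text
t 15.7 press xy z mm [-19.9 -18.9  96.1] rot [179.9   0.2  10.2] F press [-1.  -0.1] 0.0
r 29.1 ang -131.3
```

{"name": "play_rows", "arguments": {
  "steps": [
    [[-0.0036,-0.0034,0,0,0,0,0],[-0.0029,-0.0039,0,0,0,0,0],[-0.0023,-0.0043,0,0,0,0,0],[-0.0014,-0.0047,0,0,0,0,0],[-0.0006,-0.0048,0,0,0,0,0],[0.0003,-0.0049,0,0,0,0,0],[0.0011,-0.0048,0,0,0,0,0],[0.0019,-0.0044,0,0,0,0,0],[0.0026,-0.0041,0,0,0,0,0],[0.0034,-0.0036,0,0,0,0,0],[0,0,0,0,0,0,0]]
  ]
}}

```text
time_s: 16.8
tool_pos: [0.6162, 0.0454, 0.0964]
tool_rot: [-179.9, 0.0, 10.3]
force: [-1.1, -0.7, 0.8]
grip_width: 0.0007
grasp_force: 0.2
```

```bash
python3 -c "
from h import *
orb()"
```

```text
t 16.8 press xy z mm [-19.4  26.7  96.4] rot [-179.9    0.    10.3] F press [-1.2 -0.5] 0.8
r 30.2 ang 128.2
```

{"name": "play_rows", "arguments": {
  "steps": [
    [[0.0051,-0.0013,0,0,0,0,0],[0.0043,-0.0023,0,0,0,0,0],[0.0047,-0.0014,0,0,0,0,0],[0.0048,-0.0006,0,0,0,0,0],[0.0049,0.0003,0,0,0,0,0],[0.0048,0.0011,0,0,0,0,0],[0.0044,0.0019,0,0,0,0,0],[0.0041,0.0026,0,0,0,0,0],[0.0036,0.0034,0,0,0,0,0],[0.0029,0.0039,0,0,0,0,0],[0,0,0,0,0,0,0]]
  ]
}}

```text
time_s: 17.9
tool_pos: [0.6622, 0.0428, 0.097]
tool_rot: [-180.0, -0.2, 10.2]
force: [1.0, 1.3, 0.3]
grip_width: 0.0005
grasp_force: 0.4
```

```bash
python3 -c "
from h import *
orb()"
```

```text
t 17.9 press xy z mm [25.5 16.  97. ] rot [-180.    -0.2   10.2] F press [1.2 1.1] 0.3
r 29.2 ang 26.4
```

{"name": "play_rows", "arguments": {
  "steps": [
    [[0.0014,0.0047,0,0,0,0,0],[0.0014,0.0047,0,0,0,0,0],[0.0006,0.0048,0,0,0,0,0],[-0.0003,0.0049,0,0,0,0,0],[-0.0011,0.0048,0,0,0,0,0],[-0.0019,0.0044,0,0,0,0,0],[-0.0026,0.0041,0,0,0,0,0],[0,0,0,0,0,0,0]]
  ]
}}

```text
time_s: 18.7
tool_pos: [0.6639, 0.035, 0.0972]
tool_rot: [-178.3, -0.6, 11.0]
force: [3.2, 34.8, -8.3]
grip_width: 0.0001
grasp_force: 17.2
```

```bash
python3 -c "
from h import *
orb()"
```

```text
t 18.7 press xy z mm [25.7  8.  97.2] rot [-178.3   -0.6   11. ] F press [ 9.3 33.7] -8.3
r 26.9 ang 10.7
```

{"name": "play_rows", "arguments": {
  "steps": [
    [[0.002,-0.015,0,0,0,0,0],[0.002,-0.015,0,0,0,0,0],[0,0,0,0,0,0,0],[0,0,0,0,0,0,0]]
  ]
}}

```text
time_s: 19.1
tool_pos: [0.6629, 0.0388, 0.0966]
tool_rot: [179.9, -0.0, 10.1]
force: [0.1, -0.6, 0.3]
grip_width: 0.0003
grasp_force: 0.0
```

```bash
python3 -c "
from h import *
orb()"
```

```text
t 19.1 press xy z mm [25.5 11.9 96.6] rot [179.9  -0.   10.1] F press [-0.1 -0.6] 0.3
r 27.7 ang 18.8
```

{"name": "play_rows", "arguments": {
  "steps": [
    [[0.004,-0.006,0,0,0,0,0],[0,0,-0.03,0,0,0,0],[0,0,-0.04,0,0,0,0],[0,0,-0.045,0,0,0,0],[-0.041,0.005,0,0,0,0,0],[-0.041,0.005,0,0,0,0,0],[-0.041,0.005,0,0,0,0,0],[0,0,0,0,0,0,0],[0,0,0,0,0,0,0]]
  ]
}}

```text
time_s: 20.0
tool_pos: [0.5472, 0.0092, 0.2123]
tool_rot: [179.9, -0.1, 10.0]
force: [0.2, 0.6, 0.6]
grip_width: 0.0002
grasp_force: 0.0
```

```bash
python3 -c "
from h import *
orb()
c=read_camera('wrist'); cv2.imwrite('pics/w6.png',cv2.resize(c['frame'][:288,96:480,::-1],(800,600)));import pickle;pickle.dump(c,open('w6.pkl','wb'))"
```

```text
t 20.0 press xy z mm [-93.7   3.5 212.3] rot [ 1.799e+02 -1.000e-01  1.000e+01] F press [0.3 0.6] 0.6
r 93.0 ang 179.7
```

View pics/w6.png

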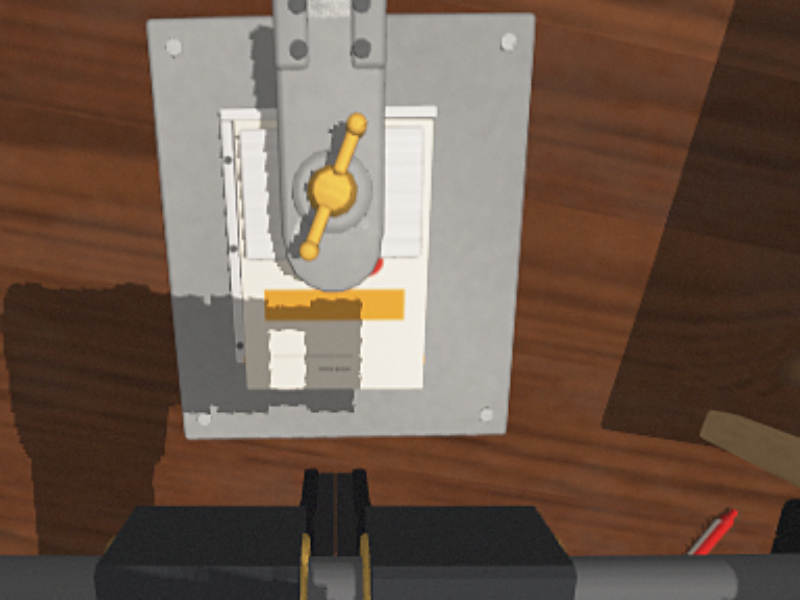

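The pack is still flush: its near edge is at row 387 and its left edge is at the stop. The wings lie from (308,251) to (357,123), which is about -20° in the press frame. That agrees with the joint being at its stop if zero has the wings along press x (-562.6° ≡ -22.6°). I'll check the angle and the height.

```bash
python3 - <<'E'
from h import *
import pickle
def ex(c,crop):
    cr=c['frame'][:crop].astype(int); m=((cr[...,0]>cr[...,2]+90)&(cr[...,0]>150)&(cr[...,1]>90)).astype(np.uint8)
    return m
c=pickle.load(open('w6.pkl','rb'))
for z in (.104,.107):
    h=atz(c,np.array([(333,188),(357,123),(308,251)])/2.08333+[96,0],z)[:,:2]
    d=h[1]-h[2]; print(z,h[0].round(4),'ang',np.degrees(np.arctan2(d[1],d[0]))-10.3,np.linalg.norm(d).round(4))
# height from scene camera: expected rows of hub top for both heights, vs brightest brass pixels
c=read_camera('scene'); cr=c['frame'].astype(int); m=(cr[...,0]>cr[...,2]+80)&(cr[...,0]>150)
m[:160]=0;m[200:]=0;m[:,:215]=0;m[:,250:]=0
ys,xs=np.nonzero(m); print('brass extents',xs.min(),xs.max(),ys.min(),ys.max(),xs.mean(),ys.mean())
A=np.array([.639,.0253])
for z in (.118,.108,.106):
    t=np.radians(-20+10.3); e=np.array([np.cos(t),np.sin(t)])*.030
    print(z,proj(c,[[*A,z],[*(A+e),z],[*(A-e),z],[*A,z-.01]]).round(1).tolist())
r=silhouettes('scene','wing_hub')
for d in r[:2]: print(d['p'],d['extent'])
E
```

```text
0.104 [0.6405 0.0255] ang -22.36143070768216 0.0567
0.107 [0.6403 0.0254] ang -22.36143070768216 0.0561
brass extents 223 249 172 199 237.2155172413793 185.72413793103448
0.118 [[231.1, 174.0], [225.2, 171.7], [237.2, 176.5], [231.3, 176.1]]
0.108 [[231.3, 176.1], [225.3, 173.7], [237.3, 178.5], [231.4, 178.1]]
0.106 [[231.3, 176.5], [225.4, 174.1], [237.3, 178.9], [231.5, 178.5]]
0.65 [226.5, 173.9, 235.4, 181.9]
```

```bash
python3 -c "
from h import *
st(); print(sign_off())"
```

```text
t 20.15 press xy z mm [-92.2   5.2 211.9] rot [-1.80e+02 -1.00e-01  1.02e+01] F press [0.4 0.8] -0.8
the job is handed in; nothing more can be done
None
```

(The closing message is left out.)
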